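# Take down the preserve pots and set each on its saucer

### The arm

A 6-joint arm with a two-finger parallel gripper is mounted at the origin on the work surface. World frame = base frame: x ahead of the robot, y to its left, z up, the work surface at z = 0. Lengths are in m, angles in rad, forces in N, time in s.
With the tool pointing down it reaches from about 0.35 to 0.775 m from the base axis. Payload 7.3 kg.
Tool frame: the origin (TCP) lies at the very end of the fingers, on their centre line; the grasp point (between the pads) lies 19 mm behind it (robot.tcp_to_grasp is the distance from the TCP to the grasp point, in m); x points along the fingers, y is the direction in which the jaws open and shut, and the axes are right-handed (so a half turn about x gives the same grasp; the last joint's range is limited). The gripper opens to 92 mm and grips with 3 to 60 N. Pads are 19 mm wide; open, the fingers measure 130 mm over their backs; the gripper's body (75 mm by 190 mm) begins 47 mm behind the grasp point.
Start: joints at [-1.29, 0.342, 1.524, -0, 1.275, -0.146], TCP at [0.217, -0.478, 0.227] pointing down, gripper open.
Joint ranges: [-2.53, 2.53], [-0.77, 2.02], [0.04, 2.7], [-1, 4.14], [0.28, 2.66], [-3.11, 3.11]. Speed limits (rad/s): [2.57, 2.57, 3.14, 3.14, 3.14, 3.14].

### API

Orientations are given as [roll, pitch, yaw] about the fixed x, y, z axes, in that order (R = Rz(yaw) Ry(pitch) Rx(roll)).
In Python, from cell import robot gives the robot as it stands.
- The arm moves only by the tool move_arm, never from a script. Its argument "increments" is a list of rows, each a list of 4 numbers: the shift along the tool's x, y, z normalised to -1 to 1, where 1 is 40 cm, then the turn about the tool's x normalised to -1 to 1, where 1 is 60 degrees. In form: [[dx, dy, dz, twist], ...]. A call has 1 to 5 rows; each row is the pose to reach, as a shift and turn from the pose commanded when the call began, along the tool's axes at that moment; what a row does not reach only later rows make up. A row lasts 1/8 s, in which the tool goes at most 62.5 mm and 10.7 degrees, less where a joint would pass 70% of its speed; a pose out of reach is approached as far as the arm can. A call with a number of a shift or a turn outside -1 to 1 is refused whole. A call with a gripper value outside its range is refused whole. "gripper" is the closure, from 0 (fully open) to 1 (shut), set as the call begins (left out, the last holds). The fingers move at their own pace and stop on an object; "squeeze" is the grip in N (left out, the last holds). Time passes only in rows, so rows that repeat a pose let the fingers close. It gives the time, the measured TCP pose, the force and the opening at its end, in the units of the state.
- robot.observe(): the state, without advancing time (a new reading comes with each control period).
- robot.read_camera(name): name is "scene" or "top"; returns the picture (420x560x3 uint8, red, green, blue); there is no depth.
- robot.camera_params(name): a dict with "fx", "fy", "cx", "cy" (pixels), "k1" (the pictures are not rectified: a ray, as slopes to the right and down, at radius r is drawn at 1 + k1 r^2 times it, then the intrinsics apply), "R" (3x3) and "t" (3): a world point X has camera coordinates R X + t. Camera axes: x right, y down, z forward; pixel columns grow to the right and rows downward; lengths in m; the calibration is good to about 2 mm. A picture is of the moment at which its call begins. camera_params takes no time and is no camera call.
- robot.hand_in(): hands the job in, once; it reports no verdict.
The state is a dict: "time": time; "qpos": joint angles; "qvel": joint speeds; "joint_efforts": joint torques, N m; "tool_pos": TCP position; "tool_rot": TCP orientation; "contact_force": force on the tool from outside, world axes, zero at the start; "torque": the same for the moment, N m; "opening": finger opening in m.
Only numpy, scipy, OpenCV 4.12 (cv2) and the standard library are available. Lean on these libraries where they do the work, as an engineer would, in place of code of your own. Each camera call takes 0.05 s, during which the arm holds its last target.

### The job

Lay the table for breakfast: take the stack of four lidded pots apart from the top down and stand each pot upright and flat in the well of the saucer of its own size, the smallest pot on the smallest saucer and so on up to the largest. Set them down gently and never tip a pot over, and leave the soup cup, the mug and the pepper mill where they are.

Things in the scene. Friction and masses are not known exactly. Their poses are not given: they have to be found in the camera images.
- pot_tiny: Smallest preserve pot: white fluted ceramic, upright round drum 36 mm in diameter and 40 mm tall, closed by a pale wooden lid that stands 4 mm above the white edge (included in the 40 mm). About 70 g, all one rigid piece. At the start it is on top of the single stack of four (flat on flat, centres up to 4 mm out of line). Origin: centre of the underside; z up. Its yaw does not matter.
- pot_small: Second smallest preserve pot: white fluted ceramic, upright round drum 46 mm in diameter and 40 mm tall, closed by a pale wooden lid that stands 4 mm above the white edge (included in the 40 mm). About 100 g, all one rigid piece. At the start it is second from the top of the single stack of four (flat on flat, centres up to 4 mm out of line). Origin: centre of the underside; z up. Its yaw does not matter.
- pot_medium: Second largest preserve pot: white fluted ceramic, upright round drum 57 mm in diameter and 40 mm tall, closed by a pale wooden lid that stands 4 mm above the white edge (included in the 40 mm). About 150 g, all one rigid piece. At the start it is third from the top of the single stack of four (flat on flat, centres up to 4 mm out of line). Origin: centre of the underside; z up. Its yaw does not matter.
- pot_large: Largest preserve pot: white fluted ceramic, upright round drum 68 mm in diameter and 40 mm tall, closed by a pale wooden lid that stands 4 mm above the white edge (included in the 40 mm). About 210 g, all one rigid piece. At the start it is at the bottom (on the table) of the single stack of four (flat on flat, centres up to 4 mm out of line). Origin: centre of the underside; z up. Its yaw does not matter.
- saucer_tiny: Smallest saucer, the place of pot_tiny: loose plain white round saucer 76 mm across and 11 mm high, with a flat well 54 mm in diameter whose floor is 5 mm above the table; from the well the flange slopes up to the outer edge. Origin: centre of the underside, on the table; z up.
- saucer_small: Second smallest saucer, the place of pot_small: loose plain white round saucer 96 mm across and 11 mm high, with a flat well 64 mm in diameter whose floor is 5 mm above the table; from the well the flange slopes up to the outer edge. Origin: centre of the underside, on the table; z up.
- saucer_medium: Second largest saucer, the place of pot_medium: loose plain white round saucer 116 mm across and 11 mm high, with a flat well 75 mm in diameter whose floor is 5 mm above the table; from the well the flange slopes up to the outer edge. Origin: centre of the underside, on the table; z up.
- saucer_large: Largest saucer, the place of pot_large: loose plain white round saucer 136 mm across and 11 mm high, with a flat well 86 mm in diameter whose floor is 5 mm above the table; from the well the flange slopes up to the outer edge. Origin: centre of the underside, on the table; z up.
- soup_cup: Bystander, loose: white two-handled soup cup with a blue band, 104 mm across the rim, 52 mm high, 144 mm over the two handles, which lie along its y axis. It stands among the saucers. Origin: centre of the underside; z up.
- mug: Bystander, loose: red mug 80 mm across, 92 mm high, with one handle, to the left of the work. Origin: centre of the underside; z up.
- mill: Bystander, loose: turned wooden pepper mill 54 mm across, 132 mm high, to the right of the work. Origin: centre of the underside; z up.

How it is judged:
On the way, in this order (a step that is already met when the one before it is completed fails the run):
1. pot_tiny stands flat in the well of saucer_tiny and is released (horizontal distance between pot_tiny and saucer_tiny below 0.012 m and angle between pot_tiny's own z axis and vertical below 0.06 rad and z of pot_tiny in the frame of saucer_tiny between 0.002 and 0.008 m and contact force between pot_tiny and the fingers below 0.05 N and linear speed of pot_tiny below 0.02 m/s), for 0.2 s.
2. pot_small stands flat in the well of saucer_small and is released (horizontal distance between pot_small and saucer_small below 0.012 m and angle between pot_small's own z axis and vertical below 0.06 rad and z of pot_small in the frame of saucer_small between 0.002 and 0.008 m and contact force between pot_small and the fingers below 0.05 N and linear speed of pot_small below 0.02 m/s), for 0.2 s.
3. pot_medium stands flat in the well of saucer_medium and is released (horizontal distance between pot_medium and saucer_medium below 0.012 m and angle between pot_medium's own z axis and vertical below 0.06 rad and z of pot_medium in the frame of saucer_medium between 0.002 and 0.008 m and contact force between pot_medium and the fingers below 0.05 N and linear speed of pot_medium below 0.02 m/s), for 0.2 s.
4. pot_large stands flat in the well of saucer_large and is released (horizontal distance between pot_large and saucer_large below 0.012 m and angle between pot_large's own z axis and vertical below 0.06 rad and z of pot_large in the frame of saucer_large between 0.002 and 0.008 m and contact force between pot_large and the fingers below 0.05 N and linear speed of pot_large below 0.02 m/s), for 0.2 s.
At the end, for the whole second after the job is handed in: Each of the four pots stands released and at rest on the saucer of its own size: centre within 12 mm of the saucer's centre, tilted less than 0.06 rad, its underside on the well's floor (2 to 8 mm above the saucer's underside) (all of step 1 and all of step 2 and all of step 3 and all of step 4 and linear speed of each of saucer_tiny, saucer_small, saucer_medium, saucer_large below 0.02 m/s); the robot touches nothing.
It fails at once if a pot is tipped over (tilted more than 0.6 rad) (angle between any of pot_tiny, pot_small, pot_medium, pot_large's own z axis and vertical above 0.6 rad).
It fails at once if a pot is dropped or slammed onto its saucer (still faster than 0.6 m/s when within 25 mm of it) ((linear speed of pot_tiny above 0.6 m/s and horizontal distance between pot_tiny and saucer_tiny below 0.04 m and z of pot_tiny in the frame of saucer_tiny below 0.025 m) or (linear speed of pot_small above 0.6 m/s and horizontal distance between pot_small and saucer_small below 0.04 m and z of pot_small in the frame of saucer_small below 0.025 m) or (linear speed of pot_medium above 0.6 m/s and horizontal distance between pot_medium and saucer_medium below 0.04 m and z of pot_medium in the frame of saucer_medium below 0.025 m) or (linear speed of pot_large above 0.6 m/s and horizontal distance between pot_large and saucer_large below 0.04 m and z of pot_large in the frame of saucer_large below 0.025 m)).
It fails at once if the soup cup, mug or pepper mill is moved by more than 25 mm or tipped (distance of any of soup_cup, mug, mill from where it was at the start of the episode above 0.025 m or angle between any of soup_cup, mug, mill's own z axis and vertical above 0.4 rad).
It also fails if it takes over 115 s, if anything falls off the work surface, if the arm or the gripper's body presses on something with over 40 N, if the wrist force passes 120 N, or if a joint passes its speed limit or range.

## Working session

There is one attempt and no reset: what is moved stays moved. The work goes in short steps, Python scripts to look and compute and a tool call to move; the robot and the scene stay as the last step left them, time stands still between calls to the robot, and variables do not carry over. Pictures are saved under pics/ and viewed, and the job is handed in when it is done.

Besides the shell and the picture viewer there is one more tool, called after "Emit:" by a JSON object that holds its "method" and its "body", one argument or row to a line. move_arm: Moves the arm, as the interface text tells. Its arguments: {"type":"object","properties":{"increments":{"type":"array","items":{"type":"array","items":{"type":"number"}}},"gripper":{"type":"number"},"squeeze":{"type":"number"}},"required":["increments"]}

```bash
mkdir -p pics; ls
python3 - <<'E'
from cell import robot
import cv2
print(robot.observe())
for n in ("scene","top"):
    im=robot.read_camera(n); cv2.imwrite(f"pics/{n}0.png",im[:,:,::-1]); print(robot.camera_params(n))
E
```

```text
pics
{'time': 0.0, 'qpos': array([-1.28999013e+00,  3.42721485e-01,  1.52499452e+00, -1.39022056e-05,
        1.27540944e+00, -1.45952374e-01]), 'qvel': array([-0.0011967 ,  0.00068436,  0.00099983,  0.00126896,  0.00186663,
       -0.00084347]), 'joint_efforts': array([ 9.18562073e-04, -4.31243956e+01, -2.44219315e+01,  7.18284328e-02,
        5.60222450e-02, -1.29177570e-04]), 'tool_pos': array([ 0.21723599, -0.47750665,  0.22605346]), 'tool_rot': array([-1.70807594,  1.56926348,  1.86027934]), 'contact_force': array([-0.14324102,  0.14623471,  0.30443339]), 'torque': array([ 0.01568125,  0.06532548, -0.03954636]), 'opening': 0.09171663795417462}
{'fx': 417.21469623858354, 'fy': 417.21469623858354, 'cx': 281.5859069163709, 'cy': 207.28171411425689, 'k1': 0.0013572911852393298, 'R': array([[-0.80270381,  0.59613749, -0.01693181],
       [ 0.42210973,  0.54785979, -0.72226936],
       [-0.42129558, -0.58691545, -0.69140458]]), 't': array([ 0.42339345, -0.14421636,  1.59589784])}
{'fx': 419.8514035894457, 'fy': 419.8514035894457, 'cx': 280.8830342362151, 'cy': 200.1415450242334, 'k1': -0.021887998968320766, 'R': array([[ 0.0079448 , -0.99978016,  0.01940414],
       [-0.99743955, -0.00930239, -0.07090699],
       [ 0.0710719 , -0.01879111, -0.99729418]]), 't': array([-0.01680224,  0.5386013 ,  1.31933434])}
```

View pics/scene0.png

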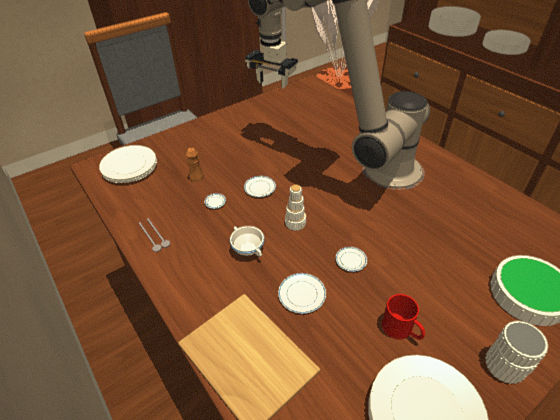

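View pics/top0.png

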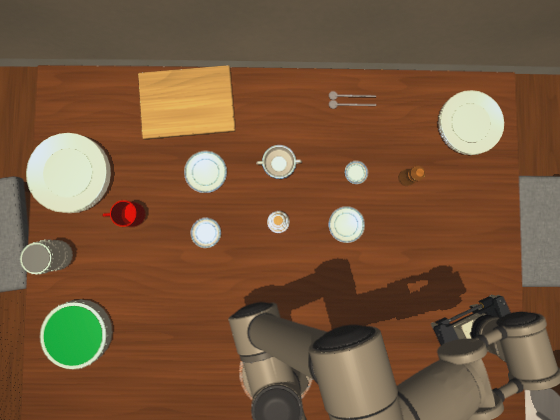

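The top view shows the stack at about (278,222) and the soup cup at (279,162). The saucers are near (205,172), (205,233), (356,172) and (347,225), the mill near (412,175) and the mug near (127,214). Next I'll measure them.

```bash
cat > h.py <<'E'
import numpy as np, cv2
from cell import robot
def K(p): return np.array([[p['fx'],0,p['cx']],[0,p['fy'],p['cy']],[0,0,1]]), np.array([p['k1'],0,0,0.])
def ray(n,uv):
    p=robot.camera_params(n);k,d=K(p)
    q=cv2.undistortPoints(np.array(uv,float).reshape(-1,1,2),k,d).reshape(-1,2)
    R,t=p['R'],p['t']; c=-R.T@t
    return c,np.c_[q,np.ones(len(q))]@R
def cast(n,uv,z):
    c,D=ray(n,uv); return c+D*((z-c[2])/D[:,2])[:,None]
def proj(n,X):
    p=robot.camera_params(n);k,d=K(p)
    return cv2.projectPoints(np.array(X,float).reshape(-1,1,3),cv2.Rodrigues(p['R'])[0],p['t'],k,d)[0].reshape(-1,2)
def white(im,s=80,v=120):
    h=cv2.cvtColor(im,cv2.COLOR_RGB2HSV); return ((h[...,1]<s)&(h[...,2]>v)).astype(np.uint8)*255
E
python3 - <<'E'
from h import *
for n in("top","scene"):
    im=cv2.imread(f"pics/{n}0.png")[:,:,::-1].copy(); m=white(im)
    for c in cv2.findContours(m,cv2.RETR_EXTERNAL,cv2.CHAIN_APPROX_NONE)[0]:
        a=cv2.contourArea(c)
        if not 120<a<3000: continue
        X=cast(n,c.reshape(-1,2),0.010)[:,:2]
        (x,y),r=cv2.minEnclosingCircle(X.astype(np.float32))
        if not(0.2<x<.95 and abs(y)<.45):continue
        e=cv2.fitEllipse(X.astype(np.float32))
        print(n,cv2.boundingRect(c),a,"circ",round(x,4),round(y,4),round(2*r,4),"ell",np.round(e[0],4),np.round(e[1],4))
im=cv2.imread("pics/top0.png"); cv2.imwrite("pics/topz.png",cv2.resize(im[140:260,170:440],None,fx=2.9,fy=2.9,interpolation=cv2.INTER_CUBIC))
im=cv2.imread("pics/scene0.png"); cv2.imwrite("pics/scz.png",cv2.resize(im[140:320,180:400],None,fx=3.3,fy=3.3,interpolation=cv2.INTER_CUBIC))
E
```

```text
top (190, 217, 31, 31) 680.0 circ 0.435 0.2276 0.0979 ell [0.4343 0.2278] [0.0936 0.0939]
top (267, 211, 23, 22) 356.5 circ 0.4708 -0.0033 0.0717 ell [ 0.4702 -0.0027] [0.0672 0.0694]
top (328, 206, 37, 37) 995.0 circ 0.464 -0.2219 0.1178 ell [ 0.464  -0.2223] [0.1142 0.1148]
top (344, 161, 24, 23) 403.0 circ 0.6333 -0.2545 0.0772 ell [ 0.6331 -0.2548] [0.0736 0.0743]
top (184, 151, 43, 42) 1350.5 circ 0.6294 0.2328 0.1385 ell [0.6298 0.233 ] [0.1337 0.1342]
top (257, 145, 44, 34) 883.0 circ 0.6645 -0.0037 0.1396 ell [ 0.6657 -0.0041] [0.1046 0.1194]
top (329, 92, 47, 17) 132.5 circ 0.8733 -0.243 0.1564 ell [ 0.8717 -0.2364] [0.0403 0.1967]
scene (278, 273, 48, 41) 1460.0 circ 0.6286 0.2321 0.1375 ell [0.6287 0.2321] [0.1335 0.1343]
scene (336, 247, 31, 25) 569.0 circ 0.4322 0.2275 0.097 ell [0.4324 0.2272] [0.0928 0.0931]
scene (230, 226, 34, 30) 732.0 circ 0.6436 -0.0285 0.1529 ell [ 0.6426 -0.03  ] [0.1031 0.1307]
scene (205, 193, 21, 16) 230.5 circ 0.6312 -0.2556 0.0798 ell [ 0.6308 -0.2558] [0.0713 0.0765]
scene (285, 188, 21, 42) 495.0 circ 0.4293 -0.0536 0.2067 ell [ 0.4378 -0.0426] [0.0608 0.2153]
scene (244, 175, 32, 22) 495.5 circ 0.4605 -0.2245 0.1201 ell [ 0.4618 -0.2245] [0.1135 0.1144]
```

View pics/topz.png

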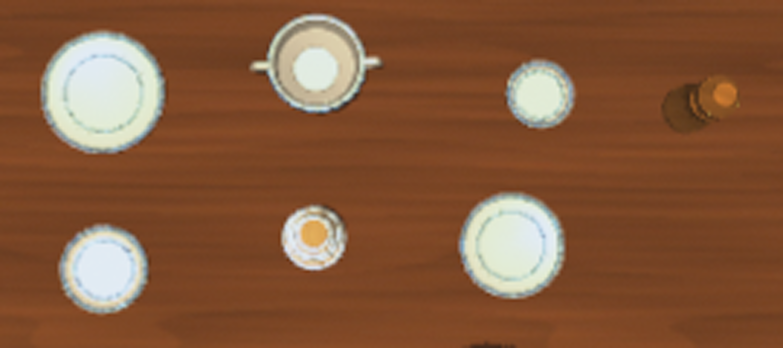

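View pics/scz.png

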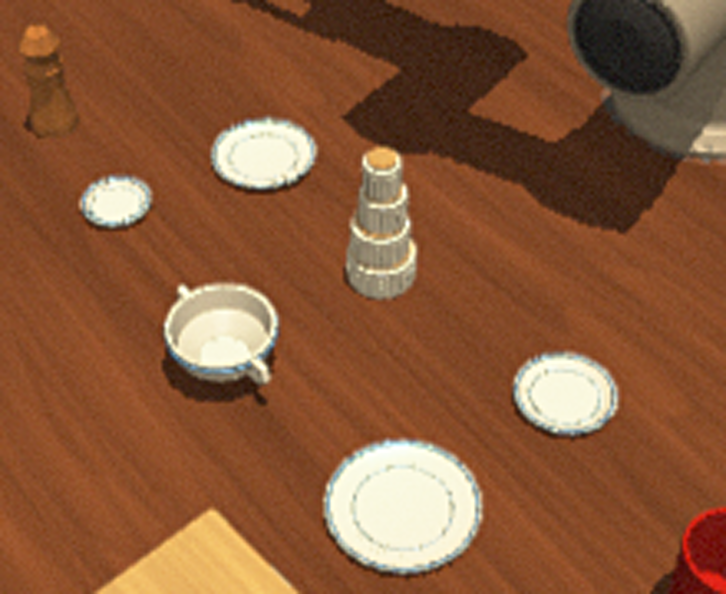

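Top view (zoomed) shows all four saucers clear of each other and matched by diameter. In the scene view the stack stands tidy. Next: locate the top lid and the stack's outlines, and work out the tool axes.

```bash
cat >> h.py <<'E'
from scipy.spatial.transform import Rotation as Ro
def lid(n,z,im,roi=None,show=True):
    """centre of orange lid blob(s) at height z"""
    h=cv2.cvtColor(im,cv2.COLOR_RGB2HSV)
    m=((h[...,0]>6)&(h[...,0]<26)&(h[...,1]>75)&(h[...,2]>175)).astype(np.uint8)
    if roi: 
        k=np.zeros_like(m);u0,v0,u1,v1=roi;k[v0:v1,u0:u1]=1;m&=k
    c=max(cv2.findContours(m,cv2.RETR_EXTERNAL,cv2.CHAIN_APPROX_NONE)[0],key=cv2.contourArea)
    X=cast(n,c.reshape(-1,2),z)[:,:2].astype(np.float32)
    (x,y),r=cv2.minEnclosingCircle(X); return cv2.boundingRect(c),np.round([x,y,2*r],4),np.round(X.min(0)/2+X.max(0)/2,4)
def tool():
    s=robot.observe(); return s,Ro.from_euler('xyz',s['tool_rot'])
def need(target,pos=None,jaw=None):
    """normalised increments from current measured pose to world target"""
    s,R=tool(); d=R.as_matrix().T@(np.array(target)-(s['tool_pos'] if pos is None else pos))
    print('t',round(s['time'],2),'pos',np.round(s['tool_pos'],4),'open',round(s['opening'],4),'inc',np.round(d/.4,3))
E
python3 - <<'E'
from h import *
for n,roi in(("top",(260,205,300,240)),("scene",(280,180,310,235))):
    im=cv2.imread(f"pics/{n}0.png")[:,:,::-1].copy(); print(n,lid(n,.16,im,roi))
im=cv2.imread("pics/top0.png")[:,:,::-1].copy(); m=white(im)
k=np.zeros_like(m);k[205:240,262:295]=m[205:240,262:295]
c=max(cv2.findContours(k,cv2.RETR_EXTERNAL,cv2.CHAIN_APPROX_NONE)[0],key=cv2.contourArea)
print(cv2.minEnclosingCircle(cast("top",c.reshape(-1,2),.036)[:,:2].astype(np.float32)))
s,R=tool(); print(np.round(R.as_matrix(),3)); 
M=R.as_matrix(); print('jaw angle deg',np.degrees(np.arctan2(M[1,1],M[0,1])))
for nm,uvs in {'mill':[(193,150)],'mug':[(400,297)]}.items(): print(nm,cast("scene",uvs,{'mill':.13,'mug':.09}[nm]))
E
```

```text
top ((274, 216, 9, 9), array([ 0.472 , -0.0018,  0.0256]), array([ 0.472 , -0.0017], dtype=float32))
scene ((290, 184, 12, 8), array([0.4705, 0.0007, 0.0355]), array([4.706e-01, 1.000e-04], dtype=float32))
((0.4703212082386017, -0.0030113309621810913), 0.03516935184597969)
[[-0.     0.414 -0.91 ]
 [ 0.001 -0.91  -0.414]
 [-1.    -0.001 -0.   ]]
jaw angle deg -65.54774175353975
mill [[ 0.6132879  -0.41097733  0.13      ]]
mug [[0.47218892 0.44044225 0.09      ]]
```

Emit:
{"method": "move_arm", "body": {
  "increments": [
    [-0.02, -0.08, -0.11, -0.17],
    [-0.04, -0.16, -0.22, -0.34],
    [-0.06, -0.25, -0.33, -0.51],
    [-0.08, -0.33, -0.44, -0.68],
    [-0.08, -0.41, -0.54, -0.85]
  ],
  "gripper": 0,
  "squeeze": 12
}}

```text
time: 0.72
tool_pos: [0.3468, -0.2377, 0.2591]
tool_rot: [1.155, 1.57, -0.664]
contact_force: [0.0, 0.3, -0.7]
opening: 0.0913
```

Run:
```python
from h import *
need((.471,-.001,.25)); M=tool()[1].as_matrix(); print(np.degrees(np.arctan2(M[1,1],M[0,1])),tool()[0]['qpos'])
```

```text
t 0.72 pos [ 0.3468 -0.2377  0.2591] open 0.0913 inc [ 0.023  0.156 -0.65 ]
-14.213587045654187 [-7.83597618e-01  1.19873942e-01  1.72709180e+00  1.41485857e-04
  1.29349796e+00 -5.35562143e-01]
```

Emit:
{"method": "move_arm", "body": {
  "increments": [
    [0, 0.03, -0.13, -0.1],
    [0.01, 0.06, -0.26, -0.2],
    [0.02, 0.1, -0.4, -0.237],
    [0.023, 0.13, -0.54, -0.237],
    [0.023, 0.156, -0.65, -0.237]
  ]
}}

```text
time: 1.35
tool_pos: [0.4722, -0.001, 0.2491]
tool_rot: [-1.773, 1.57, 2.935]
contact_force: [1.2, -1.8, -0.2]
opening: 0.0916
```

Run:
```python
from h import *
need((.471,-.001,.13)); print(np.round(tool()[1].as_matrix(),4))
for n,roi in(("top",(260,205,300,240)),("scene",(280,180,310,235))):
    im=robot.read_camera(n); cv2.imwrite(f"pics/{n}1.png",im[:,:,::-1]);
    if n=="scene": cv2.imwrite("pics/sc1z.png",cv2.resize(im[60:280,180:420,::-1],None,fx=2.7,fy=2.7))
```

```text
t 1.35 pos [ 0.4722 -0.001   0.2491] open 0.0916 inc [ 0.298 -0.003  0.   ]
[[-7.0e-04  1.0e+00 -4.5e-03]
 [ 1.0e-04 -4.5e-03 -1.0e+00]
 [-1.0e+00 -7.0e-04 -1.0e-04]]
```

View pics/sc1z.png

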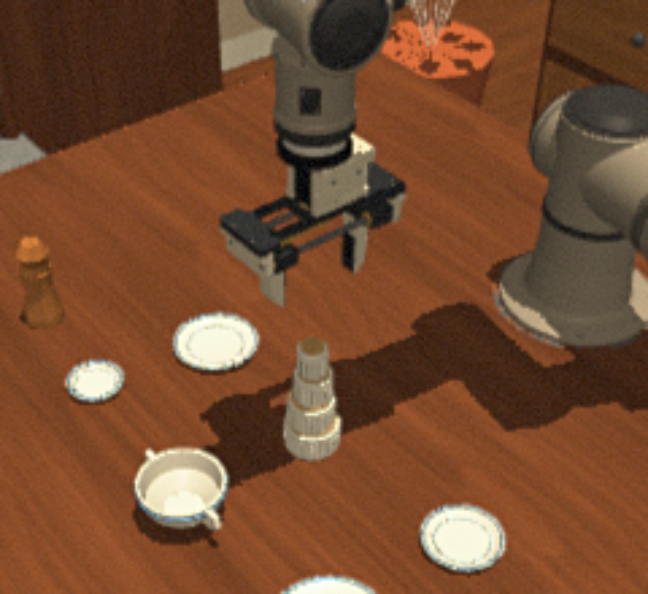

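The gripper is centred above the stack with its jaws along x. Tool axes are now x = down, y = world +x, z = world −y. Descending.

Emit:
{"method": "move_arm", "body": {
  "increments": [
    [0.08, -0.002, 0, 0],
    [0.16, -0.003, 0, 0],
    [0.23, -0.003, 0, 0],
    [0.28, -0.003, 0, 0],
    [0.297, -0.003, 0, 0]
  ]
}}

```text
time: 2.08
tool_pos: [0.4696, -0.0036, 0.1295]
tool_rot: [-1.633, 1.568, 3.073]
contact_force: [0.6, 0.9, 0.7]
opening: 0.0917
```

Emit:
{"method": "move_arm", "body": {
  "increments": [
    [0, 0, 0, 0],
    [0, 0, 0, 0],
    [0, 0, 0, 0],
    [0, 0, 0, 0],
    [0, 0, 0, 0]
  ],
  "gripper": 1,
  "squeeze": 8
}}

```text
time: 2.7
tool_pos: [0.4707, -0.0032, 0.1309]
tool_rot: [1.184, 1.57, -0.392]
contact_force: [0.1, -0.7, -0.4]
opening: 0.0466
```

Emit:
{"method": "move_arm", "body": {
  "increments": [
    [0, 0, 0, 0],
    [0, 0, 0, 0],
    [0, 0, 0, 0],
    [0, 0, 0, 0]
  ]
}}

```text
time: 3.2
tool_pos: [0.4707, -0.0032, 0.1308]
tool_rot: [1.222, 1.571, -0.355]
contact_force: [-0.2, -0.3, 1.0]
opening: 0.0358
```

Run:
```python
from h import *
for i in range(4):
    need((.4708,-.002,.30))
    robot.read_camera("top")
im=robot.read_camera("scene"); cv2.imwrite("pics/sc2z.png",cv2.resize(im[100:260,220:380,::-1],None,fx=3.6,fy=3.6))
```

```text
t 3.2 pos [ 0.4707 -0.0032  0.1308] open 0.0358 inc [-0.423  0.    -0.003]
t 3.25 pos [ 0.4707 -0.0032  0.1308] open 0.0358 inc [-0.423  0.    -0.003]
t 3.3 pos [ 0.4707 -0.0032  0.1308] open 0.0357 inc [-0.423  0.    -0.003]
t 3.35 pos [ 0.4707 -0.0032  0.1308] open 0.0359 inc [-0.423  0.    -0.003]
```

View pics/sc2z.png

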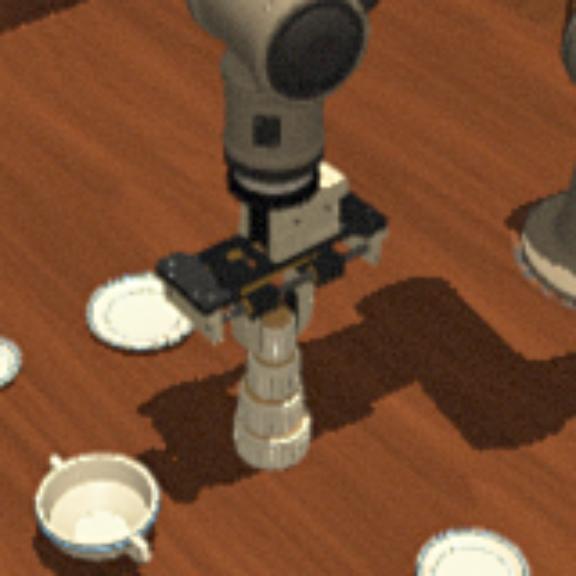

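pot_tiny is gripped: the opening reads 35.8 mm and it looks upright. Lifting.

Emit:
{"method": "move_arm", "body": {
  "increments": [
    [-0.02, 0, 0, 0],
    [-0.05, 0, 0, 0],
    [-0.1, 0, 0, 0],
    [-0.15, 0, 0, 0],
    [-0.18, 0, 0, 0]
  ]
}}

```text
time: 4.08
tool_pos: [0.471, -0.0033, 0.2043]
tool_rot: [1.366, 1.569, -0.211]
contact_force: [0.4, 0.9, -0.6]
opening: 0.036
```

Emit:
{"method": "move_arm", "body": {
  "increments": [
    [0, 0.03, 0.05, 0],
    [0, 0.09, 0.14, 0],
    [0, 0.17, 0.26, 0],
    [0, 0.25, 0.39, 0],
    [0, 0.32, 0.5, 0]
  ]
}}

```text
time: 4.7
tool_pos: [0.5981, -0.2073, 0.2015]
tool_rot: [-1.606, 1.57, 3.099]
contact_force: [-0.1, 0.4, 0.5]
opening: 0.0356
```

Run:
```python
from h import *
need((.632,-.256,.08))
im=robot.read_camera("scene"); cv2.imwrite("pics/sc3z.png",cv2.resize(im[60:280,150:390,::-1],None,fx=2.7,fy=2.7))
```

```text
t 4.7 pos [ 0.5981 -0.2073  0.2015] open 0.0356 inc [0.304 0.086 0.121]
```

View pics/sc3z.png

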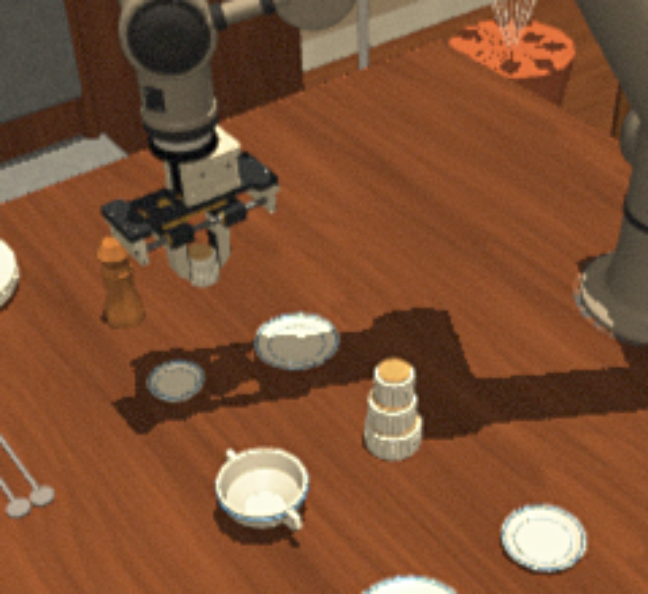

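pot_tiny is held upright and the other three still stand.

Emit:
{"method": "move_arm", "body": {
  "increments": [
    [0.03, 0.04, 0.06, 0],
    [0.1, 0.08, 0.11, 0],
    [0.19, 0.086, 0.121, 0],
    [0.26, 0.086, 0.121, 0],
    [0.3, 0.086, 0.121, 0]
  ]
}}

```text
time: 5.38
tool_pos: [0.6304, -0.2531, 0.0798]
tool_rot: [-1.984, 1.567, 2.722]
contact_force: [-0.6, -0.6, -0.1]
opening: 0.0354
```

Run:
```python
from h import *
im=robot.read_camera("top"); cv2.imwrite("pics/t4z.png",cv2.resize(im[120:240,300:440,::-1],None,fx=4,fy=4))
im=robot.read_camera("scene"); cv2.imwrite("pics/sc4z.png",cv2.resize(im[100:260,150:310,::-1],None,fx=3.6,fy=3.6))
need((.632,-.256,.0175))
```

```text
t 5.47 pos [ 0.6304 -0.2525  0.0802] open 0.0359 inc [0.157 0.005 0.009]
```

View pics/sc4z.png

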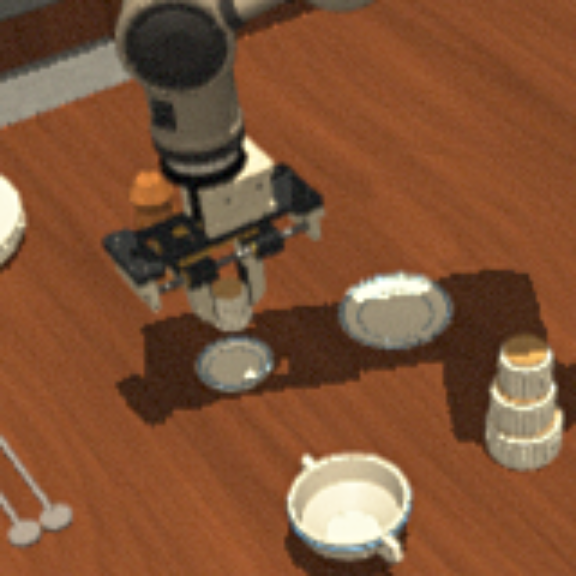

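Emit:
{"method": "move_arm", "body": {
  "increments": [
    [0.03, 0.004, 0.005, 0],
    [0.07, 0.004, 0.008, 0],
    [0.11, 0.004, 0.008, 0],
    [0.135, 0.004, 0.008, 0],
    [0.145, 0.004, 0.008, 0]
  ]
}}

```text
time: 6.1
tool_pos: [0.6328, -0.2555, 0.0237]
tool_rot: [-2.018, 1.57, 2.689]
contact_force: [-0.4, -0.4, -0.2]
opening: 0.0359
```

Run:
```python
from h import *
im=robot.read_camera("scene"); cv2.imwrite("pics/sc5z.png",cv2.resize(im[140:230,180:280,::-1],None,fx=6,fy=6,interpolation=cv2.INTER_CUBIC))
need((.632,-.256,.0155))
```

```text
t 6.15 pos [ 0.6328 -0.2555  0.0236] open 0.0359 inc [ 0.02  -0.002  0.001]
```

View pics/sc5z.png

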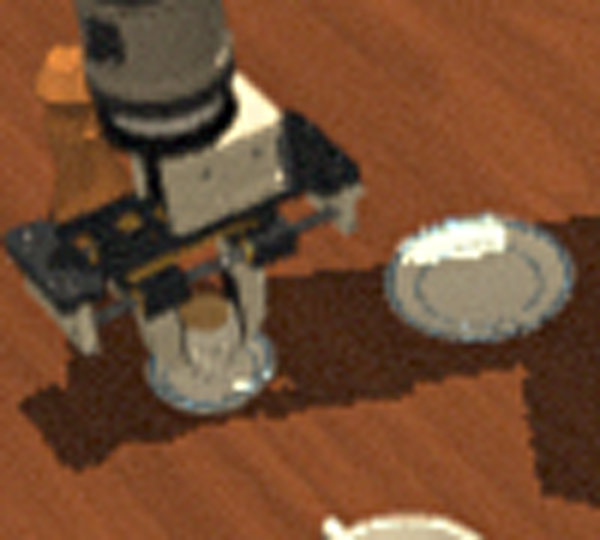

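Pot is over the saucer's centre. Lowering the last few mm slowly.

Emit:
{"method": "move_arm", "body": {
  "increments": [
    [0.006, -0.001, 0, 0],
    [0.012, -0.001, 0, 0],
    [0.017, -0.001, 0, 0],
    [0.019, -0.001, 0, 0],
    [0.019, -0.001, 0, 0]
  ]
}}

```text
time: 6.78
tool_pos: [0.6328, -0.2558, 0.0171]
tool_rot: [0.227, 1.571, -1.349]
contact_force: [0.2, 0.1, -0.3]
opening: 0.0359
```

Run:
```python
from h import *
need((.632,-.256,.0155)); s=robot.observe(); print(s['contact_force'])
```

```text
t 6.78 pos [ 0.6328 -0.2558  0.0171] open 0.0359 inc [ 0.004 -0.002  0.001]
[ 0.211382    0.06385017 -0.25625296]
```

Emit:
{"method": "move_arm", "body": {
  "increments": [
    [0.002, 0, 0, 0],
    [0.004, 0, 0, 0],
    [0.004, 0, 0, 0]
  ]
}}

```text
time: 7.15
tool_pos: [0.6328, -0.2558, 0.0158]
tool_rot: [0.789, 1.571, -0.788]
contact_force: [-0.4, -1.0, 3.1]
opening: 0.0361
```

Emit:
{"method": "move_arm", "body": {
  "increments": [
    [0, 0, 0, 0],
    [0, 0, 0, 0],
    [0, 0, 0, 0],
    [0, 0, 0, 0],
    [0, 0, 0, 0]
  ],
  "gripper": 0.3
}}

```text
time: 7.78
tool_pos: [0.6328, -0.2557, 0.0155]
tool_rot: [0.572, 1.571, -1.005]
contact_force: [-0.0, -0.6, 0.6]
opening: 0.0642
```

It touched down with 3 N and released. Rising, then checking.

Emit:
{"method": "move_arm", "body": {
  "increments": [
    [-0.03, 0, 0, 0],
    [-0.12, 0, 0, 0],
    [-0.25, 0, 0, 0],
    [-0.38, 0, 0, 0],
    [-0.46, 0, 0, 0]
  ],
  "gripper": 0
}}

```text
time: 8.4
tool_pos: [0.6335, -0.2561, 0.2041]
tool_rot: [1.082, 1.566, -0.495]
contact_force: [-0.4, -0.5, 0.7]
opening: 0.0917
```

Emit:
{"method": "move_arm", "body": {
  "increments": [
    [0, -0.05, -0.06, 0],
    [0, -0.12, -0.15, 0],
    [0, -0.2, -0.25, 0],
    [0, -0.28, -0.34, 0],
    [0, -0.32, -0.4, 0]
  ]
}}

```text
time: 9.02
tool_pos: [0.5042, -0.0935, 0.2008]
tool_rot: [1.304, 1.57, -0.272]
contact_force: [-1.0, -0.5, -0.0]
opening: 0.0918
```

Run:
```python
from h import *
T=robot.read_camera("top"); S=robot.read_camera("scene")
cv2.imwrite("pics/top6.png",T[:,:,::-1]);cv2.imwrite("pics/scene6.png",S[:,:,::-1])
cv2.imwrite("pics/t6z.png",cv2.resize(T[140:260,190:440,::-1],None,fx=3,fy=3))
cv2.imwrite("pics/sc6z.png",cv2.resize(S[60:280,150:390,::-1],None,fx=2.7,fy=2.7))
for n,im,roi in(("top",T,(260,200,300,240)),("scene",S,(270,180,320,235))):
  try: print(n,lid(n,.12,im,roi))
  except Exception as e: print(n,e)
for n,im,roi in(("top",T,(340,155,370,190)),("scene",S,(195,180,235,220))):
  try: print(n,lid(n,.045,im,roi))
  except Exception as e: print(n,e)
need((.47,-.002,.0905))
```

```text
top ((272, 215, 12, 12), array([ 0.4707, -0.0014,  0.0356]), array([ 0.4715, -0.0008], dtype=float32))
scene ((290, 193, 12, 9), array([ 4.702e-01, -2.000e-04,  4.070e-02]), array([ 4.691e-01, -2.000e-04], dtype=float32))
top ((354, 167, 8, 9), array([ 0.6317, -0.252 ,  0.0276]), array([ 0.6314, -0.2528], dtype=float32))
scene ((210, 191, 9, 6), array([ 0.6311, -0.2522,  0.0299]), array([ 0.6304, -0.2525], dtype=float32))
t 9.12 pos [ 0.5043 -0.0929  0.2009] open 0.0919 inc [ 0.276 -0.087 -0.227]
```

View pics/t6z.png

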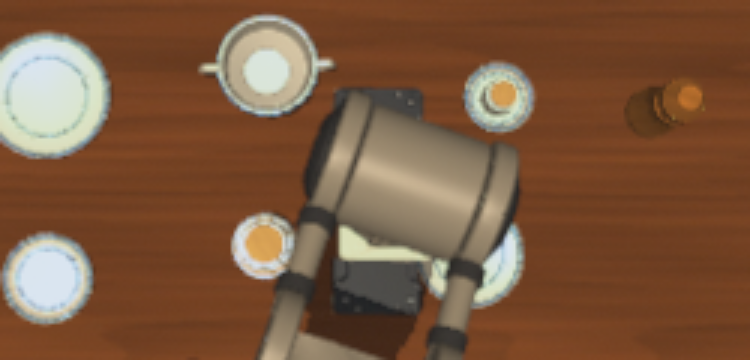

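View pics/sc6z.png

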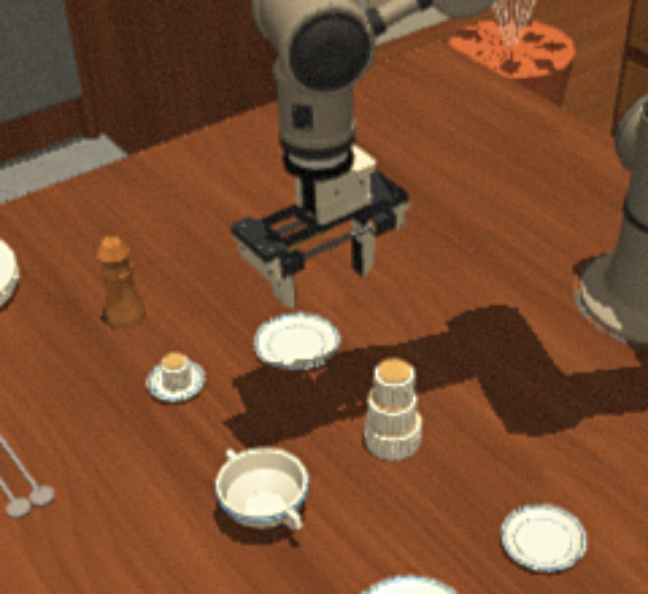

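pot_tiny stands upright in its saucer, about 3 mm off centre in both views. pot_small's lid measures (0.470, -0.001).

Emit:
{"method": "move_arm", "body": {
  "increments": [
    [0, -0.03, -0.06, 0],
    [0, -0.06, -0.13, 0],
    [0, -0.085, -0.2, 0],
    [0, -0.085, -0.23, 0],
    [0.04, -0.085, -0.23, 0]
  ]
}}

```text
time: 9.75
tool_pos: [0.4741, -0.0029, 0.1848]
tool_rot: [1.334, 1.566, -0.241]
contact_force: [0.3, 0.1, 0.6]
opening: 0.0919
```

Run:
```python
from h import *
robot.read_camera("top");need((.4705,-.001,.0905))
```

```text
t 9.8 pos [ 0.4726 -0.0031  0.1822] open 0.0917 inc [ 0.229 -0.005 -0.005]
```

Emit:
{"method": "move_arm", "body": {
  "increments": [
    [0.06, -0.003, -0.003, 0],
    [0.13, -0.003, -0.004, 0],
    [0.19, -0.003, -0.004, 0],
    [0.22, -0.003, -0.004, 0],
    [0.225, -0.003, -0.004, 0]
  ]
}}

```text
time: 10.42
tool_pos: [0.4713, -0.0016, 0.0933]
tool_rot: [-1.425, 1.57, -3.002]
contact_force: [-0.7, -0.0, -0.3]
opening: 0.0915
```

Run:
```python
from h import *
robot.read_camera("top");need((.4705,-.001,.0905))
```

```text
t 10.47 pos [ 0.4715 -0.0016  0.0936] open 0.0921 inc [ 0.008 -0.002 -0.001]
```

Emit:
{"method": "move_arm", "body": {
  "increments": [
    [0.005, -0.002, -0.001, 0],
    [0.007, -0.002, -0.001, 0],
    [0.007, -0.002, -0.001, 0],
    [0.007, -0.002, -0.001, 0],
    [0.007, -0.002, -0.001, 0]
  ],
  "gripper": 1,
  "squeeze": 9
}}

```text
time: 11.1
tool_pos: [0.4703, -0.0008, 0.0908]
tool_rot: [1.163, 1.57, -0.413]
contact_force: [0.8, -0.5, -1.8]
opening: 0.0467
```

Emit:
{"method": "move_arm", "body": {
  "increments": [
    [0, 0, 0, 0],
    [0, 0, 0, 0],
    [0, 0, 0, 0]
  ]
}}

```text
time: 11.48
tool_pos: [0.4703, -0.0008, 0.0908]
tool_rot: [1.23, 1.57, -0.347]
contact_force: [0.4, -0.3, 1.6]
opening: 0.0458
```

Run:
```python
from h import *
need((.4335,.2275,.17))
```

```text
t 11.47 pos [ 0.4703 -0.0008  0.0908] open 0.0458 inc [-0.198 -0.095 -0.57 ]
```

Emit:
{"method": "move_arm", "body": {
  "increments": [
    [-0.02, 0, 0, 0],
    [-0.05, 0, 0, 0],
    [-0.1, 0, 0, 0],
    [-0.16, 0, 0, 0],
    [-0.2, 0, 0, 0]
  ]
}}

```text
time: 12.1
tool_pos: [0.4706, -0.0009, 0.1726]
tool_rot: [1.374, 1.569, -0.203]
contact_force: [-0.0, 0.0, -1.2]
opening: 0.0458
```

Emit:
{"method": "move_arm", "body": {
  "increments": [
    [0, -0.01, -0.05, 0],
    [0, -0.03, -0.15, 0],
    [0, -0.05, -0.27, 0],
    [0, -0.07, -0.39, 0],
    [0, -0.08, -0.48, 0]
  ]
}}

```text
time: 12.72
tool_pos: [0.4388, 0.1931, 0.1716]
tool_rot: [1.865, 1.57, 0.29]
contact_force: [-0.3, -0.0, -1.1]
opening: 0.0457
```

Run:
```python
from h import *
S=robot.read_camera("scene")
cv2.imwrite("pics/sc7z.png",cv2.resize(S[100:320,200:440,::-1],None,fx=2.7,fy=2.7))
need((.4335,.2275,.06))
```

```text
t 12.78 pos [0.4384 0.1962 0.1717] open 0.0456 inc [ 0.279 -0.013 -0.077]
```

View pics/sc7z.png

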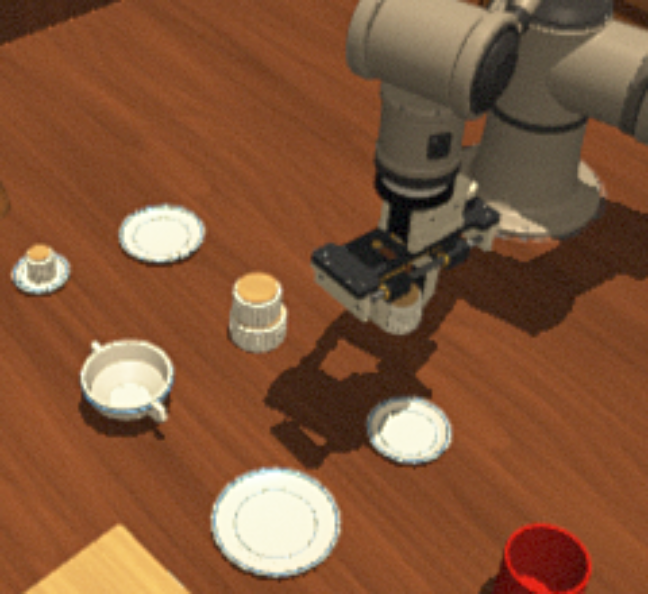

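pot_small is held upright, clear of everything.

Emit:
{"method": "move_arm", "body": {
  "increments": [
    [0.02, -0.006, -0.04, 0],
    [0.09, -0.012, -0.075, 0],
    [0.17, -0.012, -0.077, 0],
    [0.24, -0.012, -0.077, 0],
    [0.279, -0.012, -0.077, 0]
  ]
}}

```text
time: 13.4
tool_pos: [0.4339, 0.2216, 0.0575]
tool_rot: [-1.176, 1.568, -2.754]
contact_force: [0.4, 0.2, -0.5]
opening: 0.0461
```

Run:
```python
from h import *
S=robot.read_camera("scene")
cv2.imwrite("pics/sc8z.png",cv2.resize(S[180:290,300:420,::-1],None,fx=5,fy=5))
need((.4335,.2275,.0165))
```

```text
t 13.45 pos [0.4332 0.2213 0.0562] open 0.0456 inc [ 0.099  0.001 -0.016]
```

View pics/sc8z.png

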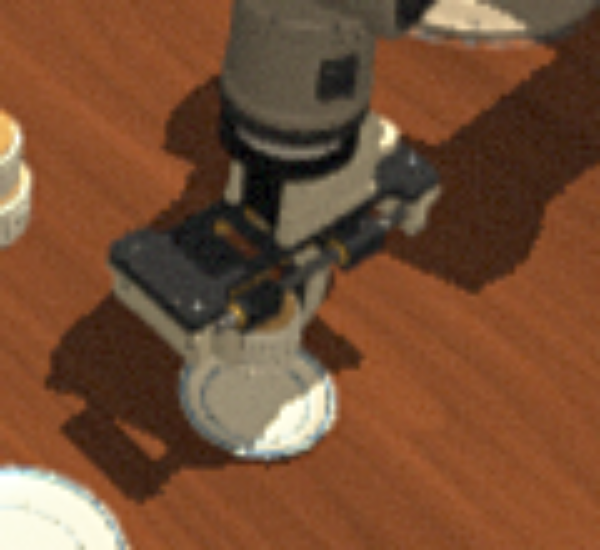

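Emit:
{"method": "move_arm", "body": {
  "increments": [
    [0.02, 0, -0.006, 0],
    [0.05, 0, -0.012, 0],
    [0.075, 0, -0.014, 0],
    [0.085, 0, -0.014, 0],
    [0.085, 0, -0.014, 0]
  ]
}}

```text
time: 14.08
tool_pos: [0.4346, 0.2277, 0.0249]
tool_rot: [-1.032, 1.57, -2.609]
contact_force: [0.5, -0.3, -0.5]
opening: 0.0458
```

Run:
```python
from h import *
robot.read_camera("top")
need((.4335,.2275,.0155))
```

```text
t 14.12 pos [0.4348 0.2278 0.0251] open 0.0457 inc [ 0.024 -0.003  0.001]
```

Emit:
{"method": "move_arm", "body": {
  "increments": [
    [0.008, -0.003, 0, 0],
    [0.015, -0.003, 0, 0],
    [0.02, -0.003, 0, 0],
    [0.023, -0.003, 0, 0],
    [0.025, -0.003, 0, 0]
  ]
}}

```text
time: 14.75
tool_pos: [0.4335, 0.2278, 0.0157]
tool_rot: [0.83, 1.571, -0.746]
contact_force: [-4.8, -1.0, 13.8]
opening: 0.0457
```

Contact at the well-floor height. Releasing.

Emit:
{"method": "move_arm", "body": {
  "increments": [
    [-0.002, 0, 0, 0],
    [-0.002, 0, 0, 0],
    [-0.002, 0, 0, 0],
    [-0.002, 0, 0, 0],
    [-0.002, 0, 0, 0]
  ],
  "gripper": 0.25
}}

```text
time: 15.38
tool_pos: [0.4335, 0.2278, 0.0158]
tool_rot: [-0.496, 1.571, -2.072]
contact_force: [0.5, 0.4, 0.3]
opening: 0.0691
```

Emit:
{"method": "move_arm", "body": {
  "increments": [
    [-0.02, 0, 0, 0],
    [-0.09, 0, 0, 0],
    [-0.2, 0, 0, 0],
    [-0.3, 0, 0, 0],
    [-0.36, 0, 0, 0]
  ],
  "gripper": 0
}}

```text
time: 16.0
tool_pos: [0.4341, 0.228, 0.1626]
tool_rot: [1.884, 1.567, 0.307]
contact_force: [-0.8, 1.0, -0.1]
opening: 0.092
```

Emit:
{"method": "move_arm", "body": {
  "increments": [
    [0, 0.015, 0.06, 0],
    [0, 0.03, 0.14, 0],
    [0, 0.05, 0.23, 0],
    [0, 0.07, 0.32, 0],
    [0, 0.09, 0.35, 0]
  ]
}}

```text
time: 16.62
tool_pos: [0.469, 0.0861, 0.1605]
tool_rot: [1.292, 1.57, -0.287]
contact_force: [0.6, -0.5, -0.1]
opening: 0.0921
```

Run:
```python
from h import *
T=robot.read_camera("top"); S=robot.read_camera("scene")
cv2.imwrite("pics/t9z.png",cv2.resize(T[140:260,170:420,::-1],None,fx=3,fy=3))
cv2.imwrite("pics/sc9z.png",cv2.resize(S[100:320,190:430,::-1],None,fx=2.7,fy=2.7))
for n,im,z,roi in(("top",T,.08,(260,200,300,240)),("scene",S,.08,(270,180,320,235)),("top",T,.045,(190,215,225,250)),("scene",S,.045,(335,230,370,270))):
  try: print(n,lid(n,z,im,roi))
  except Exception as e: print(n,e)
need((.47,-.002,.0505))
```

```text
top ((272, 225, 6, 4), array([0.4527, 0.0077, 0.0165]), array([0.4542, 0.0077], dtype=float32))
scene ((290, 201, 2, 2), array([ 0.4693, -0.0273,  0.006 ]), array([ 0.4693, -0.0263], dtype=float32))
top ((198, 228, 9, 11), array([0.4325, 0.2291, 0.0337]), array([0.4325, 0.2322], dtype=float32))
scene ((346, 246, 14, 11), array([0.4308, 0.2278, 0.0422]), array([0.4307, 0.2275], dtype=float32))
t 16.73 pos [0.4695 0.0869 0.1603] open 0.0918 inc [0.274 0.003 0.222]
```

View pics/t9z.png

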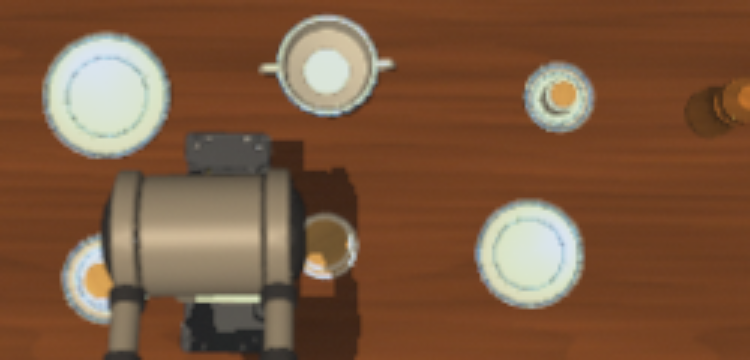

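View pics/sc9z.png

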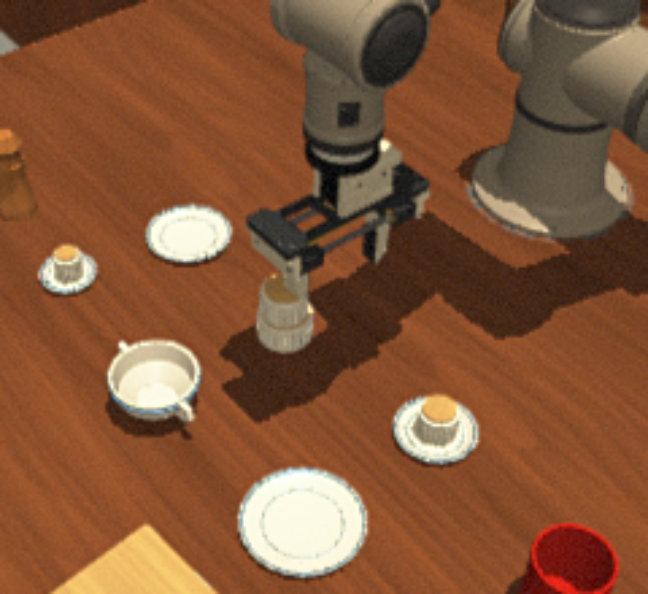

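pot_small stands upright in its saucer. The arm is hiding the stack here, so I'll measure pot_medium from the earlier clear scene view.

Run:
```python
from h import *
z=cv2.imread("pics/sc7z.png")[:,:,::-1].copy(); s=cv2.resize(z,(240,220),interpolation=cv2.INTER_AREA)
im=np.zeros((420,560,3),np.uint8); im[100:320,200:440]=s
print(lid("scene",.08,im,(280,190,312,235)), cast("scene",[(295.6,206.7)],.08))
```

```text
((286, 201, 18, 12), array([ 0.4734, -0.0008,  0.0567]), array([ 0.4729, -0.0011], dtype=float32)) [[0.4712858  0.00217976 0.08      ]]
```

Emit:
{"method": "move_arm", "body": {
  "increments": [
    [0, 0.003, 0.05, 0],
    [0, 0.006, 0.11, 0],
    [0, 0.006, 0.17, 0],
    [0, 0.006, 0.21, 0],
    [0.03, 0.006, 0.22, 0]
  ]
}}

```text
time: 17.35
tool_pos: [0.4712, -0.0005, 0.1481]
tool_rot: [1.494, 1.569, -0.083]
contact_force: [-0.5, -0.8, -0.5]
opening: 0.0915
```

Run:
```python
from h import *
robot.read_camera("top");need((.472,-.001,.0505))
```

```text
t 17.4 pos [ 4.699e-01 -3.000e-04  1.461e-01] open 0.0917 inc [0.239 0.006 0.002]
```

Emit:
{"method": "move_arm", "body": {
  "increments": [
    [0.06, 0.004, 0.002, 0],
    [0.13, 0.004, 0.002, 0],
    [0.19, 0.004, 0.002, 0],
    [0.225, 0.004, 0.002, 0],
    [0.235, 0.004, 0.002, 0]
  ]
}}

```text
time: 18.02
tool_pos: [0.4718, -0.0007, 0.0531]
tool_rot: [-1.757, 1.569, 2.95]
contact_force: [0.8, -0.9, 0.3]
opening: 0.092
```

Run:
```python
from h import *
robot.read_camera("top");S=robot.read_camera("scene")
cv2.imwrite("pics/sc10z.png",cv2.resize(S[150:250,240:360,::-1],None,fx=5,fy=5))
need((.4715,-.001,.0505))
```

```text
t 18.12 pos [ 0.4723 -0.001   0.0539] open 0.0915 inc [ 0.008 -0.002  0.   ]
```

View pics/sc10z.png

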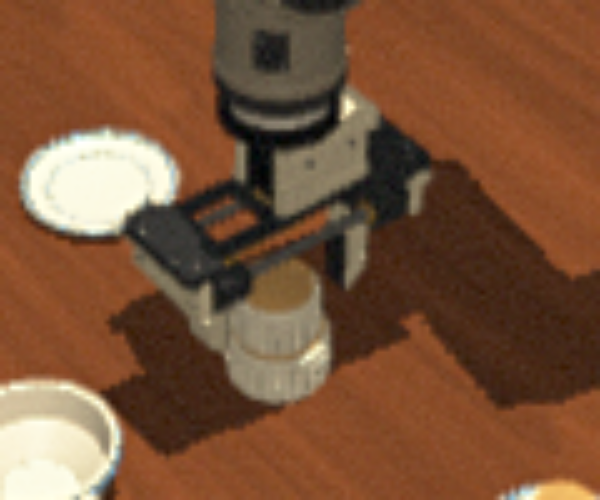

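Fingers straddle pot_medium. Closing.

Emit:
{"method": "move_arm", "body": {
  "increments": [
    [0.005, -0.002, 0, 0],
    [0.007, -0.002, 0, 0],
    [0.007, -0.002, 0, 0],
    [0.007, -0.002, 0, 0],
    [0.007, -0.002, 0, 0]
  ],
  "gripper": 1,
  "squeeze": 11
}}

```text
time: 18.75
tool_pos: [0.4717, -0.0013, 0.0513]
tool_rot: [1.289, 1.57, -0.287]
contact_force: [0.5, -0.2, 1.7]
opening: 0.0566
```

Emit:
{"method": "move_arm", "body": {
  "increments": [
    [0, 0, 0, 0],
    [0, 0, 0, 0]
  ]
}}

```text
time: 19.0
tool_pos: [0.4717, -0.0013, 0.0513]
tool_rot: [1.249, 1.57, -0.328]
contact_force: [0.6, 0.5, 2.3]
opening: 0.0567
```

Run:
```python
from h import *
need((.4625,-.2232,.13))
```

```text
t 19.0 pos [ 0.4717 -0.0013  0.0513] open 0.0567 inc [-0.197 -0.02   0.555]
```

Emit:
{"method": "move_arm", "body": {
  "increments": [
    [-0.02, 0, 0, 0],
    [-0.05, 0, 0, 0],
    [-0.1, 0, 0, 0],
    [-0.16, 0, 0, 0],
    [-0.2, 0, 0, 0]
  ]
}}

```text
time: 19.62
tool_pos: [0.4716, -0.0012, 0.1328]
tool_rot: [1.353, 1.569, -0.224]
contact_force: [-0.0, -0.1, -1.8]
opening: 0.0569
```

Emit:
{"method": "move_arm", "body": {
  "increments": [
    [0, 0, 0.04, 0],
    [0, -0.005, 0.14, 0],
    [0, -0.01, 0.26, 0],
    [0, -0.015, 0.37, 0],
    [0, -0.02, 0.47, 0]
  ]
}}

```text
time: 20.25
tool_pos: [0.4613, -0.1915, 0.1305]
tool_rot: [-1.816, 1.57, 2.89]
contact_force: [0.9, -0.7, -1.6]
opening: 0.0567
```

Run:
```python
from h import *
T=robot.read_camera("top"); S=robot.read_camera("scene")
cv2.imwrite("pics/sc11z.png",cv2.resize(S[80:300,170:410,::-1],None,fx=2.7,fy=2.7))
need((.4625,-.2232,.05))
for n,im in(("top",T),("scene",S)): print(n,lid(n,.04,im,(255,190,315,240)))
```

```text
t 20.35 pos [ 0.4616 -0.1935  0.1304] open 0.0567 inc [0.201 0.003 0.074]
top ((269, 213, 19, 18), array([ 0.4705, -0.0032,  0.0573]), array([ 0.4702, -0.0033], dtype=float32))
scene ((285, 208, 21, 14), array([ 0.4689, -0.0032,  0.0667]), array([ 0.4682, -0.0022], dtype=float32))
```

View pics/sc11z.png

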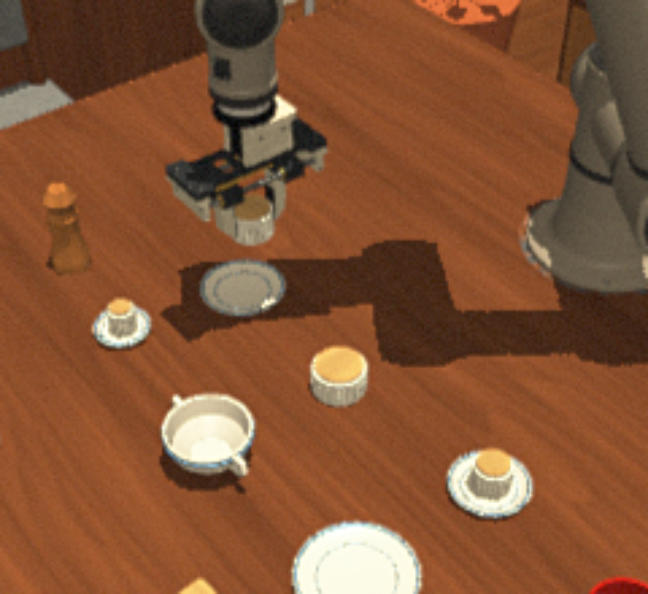

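pot_medium is held upright. pot_large is alone at (0.4695, -0.003).

Emit:
{"method": "move_arm", "body": {
  "increments": [
    [0.02, 0, 0.04, 0],
    [0.07, 0.002, 0.075, 0],
    [0.13, 0.002, 0.075, 0],
    [0.18, 0.002, 0.075, 0],
    [0.2, 0.002, 0.075, 0]
  ]
}}

```text
time: 20.98
tool_pos: [0.4621, -0.2186, 0.0494]
tool_rot: [-2.124, 1.568, 2.584]
contact_force: [-0.2, 0.3, -1.3]
opening: 0.0566
```

Run:
```python
from h import *
robot.read_camera("top");need((.4625,-.2232,.0255))
```

```text
t 21.02 pos [ 0.462  -0.2185  0.0492] open 0.0573 inc [0.059 0.001 0.012]
```

Emit:
{"method": "move_arm", "body": {
  "increments": [
    [0.015, 0, 0.006, 0],
    [0.035, 0, 0.012, 0],
    [0.05, 0, 0.012, 0],
    [0.058, 0, 0.012, 0],
    [0.058, 0, 0.012, 0]
  ]
}}

```text
time: 21.65
tool_pos: [0.4629, -0.2239, 0.0277]
tool_rot: [-1.883, 1.571, 2.824]
contact_force: [-0.1, 0.1, -1.6]
opening: 0.0569
```

Run:
```python
from h import *
robot.read_camera("top");S=robot.read_camera("scene")
cv2.imwrite("pics/sc12z.png",cv2.resize(S[120:220,200:320,::-1],None,fx=5,fy=5))
need((.4625,-.2232,.0160))
```

```text
t 21.75 pos [ 0.4631 -0.224   0.0281] open 0.0569 inc [ 0.03  -0.001 -0.002]
```

View pics/sc12z.png

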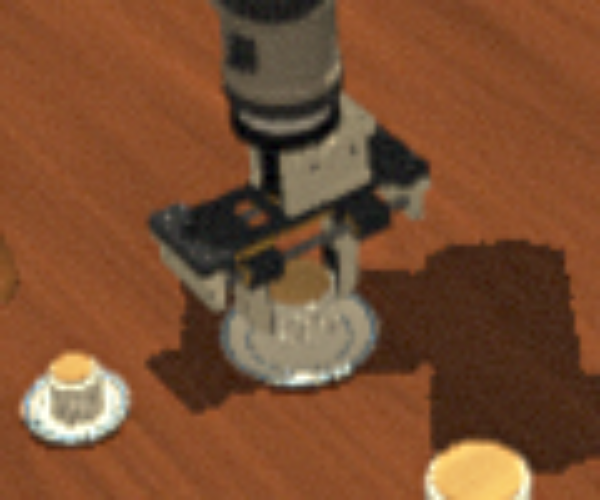

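Centred over the saucer. Lowering slowly.

Emit:
{"method": "move_arm", "body": {
  "increments": [
    [0.01, -0.001, 0, 0],
    [0.018, -0.001, 0, 0],
    [0.024, -0.001, 0, 0],
    [0.027, -0.001, 0, 0],
    [0.028, -0.001, 0, 0]
  ]
}}

```text
time: 22.38
tool_pos: [0.4625, -0.224, 0.0166]
tool_rot: [-1.547, 1.571, -3.124]
contact_force: [0.9, 1.1, -1.6]
opening: 0.0565
```

Emit:
{"method": "move_arm", "body": {
  "increments": [
    [0.001, 0, 0, 0],
    [0.002, 0, 0, 0],
    [0.002, 0, 0, 0]
  ]
}}

```text
time: 22.75
tool_pos: [0.4626, -0.224, 0.0163]
tool_rot: [0.776, 1.57, -0.8]
contact_force: [-1.2, 0.8, 5.1]
opening: 0.057
```

Contact. Releasing.

Emit:
{"method": "move_arm", "body": {
  "increments": [
    [0, 0, 0, 0],
    [0, 0, 0, 0],
    [0, 0, 0, 0],
    [0, 0, 0, 0]
  ],
  "gripper": 0.15
}}

```text
time: 23.25
tool_pos: [0.4625, -0.224, 0.0158]
tool_rot: [-0.82, 1.571, -2.396]
contact_force: [-0.4, 0.8, -0.2]
opening: 0.0775
```

Emit:
{"method": "move_arm", "body": {
  "increments": [
    [-0.02, 0, 0, 0],
    [-0.08, 0, 0, 0],
    [-0.16, 0, 0, 0],
    [-0.23, 0, 0, 0],
    [-0.27, 0, 0, 0]
  ],
  "gripper": 0
}}

```text
time: 23.88
tool_pos: [0.4631, -0.2243, 0.126]
tool_rot: [0.964, 1.568, -0.612]
contact_force: [0.4, -0.3, 0.4]
opening: 0.0916
```

Emit:
{"method": "move_arm", "body": {
  "increments": [
    [0, 0, -0.05, 0],
    [0, 0.01, -0.14, 0],
    [0, 0.015, -0.24, 0],
    [0, 0.018, -0.33, 0],
    [0, 0.018, -0.38, 0]
  ]
}}

```text
time: 24.5
tool_pos: [0.4694, -0.069, 0.1231]
tool_rot: [-2.039, 1.569, 2.67]
contact_force: [0.8, -0.5, 0.0]
opening: 0.092
```

Run:
```python
from h import *
T=robot.read_camera("top"); S=robot.read_camera("scene")
cv2.imwrite("pics/t13z.png",cv2.resize(T[140:260,170:420,::-1],None,fx=3,fy=3))
cv2.imwrite("pics/sc13z.png",cv2.resize(S[100:320,190:430,::-1],None,fx=2.7,fy=2.7))
need((.4695,-.0025,.0110))
for n,im,r in(("top",T,(330,205,370,250)),("scene",S,(245,170,280,200))): print(n,lid(n,.045,im,r))
```

```text
t 24.6 pos [ 0.4694 -0.0691  0.1232] open 0.0919 inc [ 0.281  0.    -0.166]
top ((343, 218, 14, 15), array([ 0.4615, -0.2241,  0.0483]), array([ 0.461 , -0.2268], dtype=float32))
scene ((252, 175, 11, 9), array([ 0.4668, -0.2228,  0.0549]), array([ 0.4729, -0.2228], dtype=float32))
```

View pics/sc13z.png

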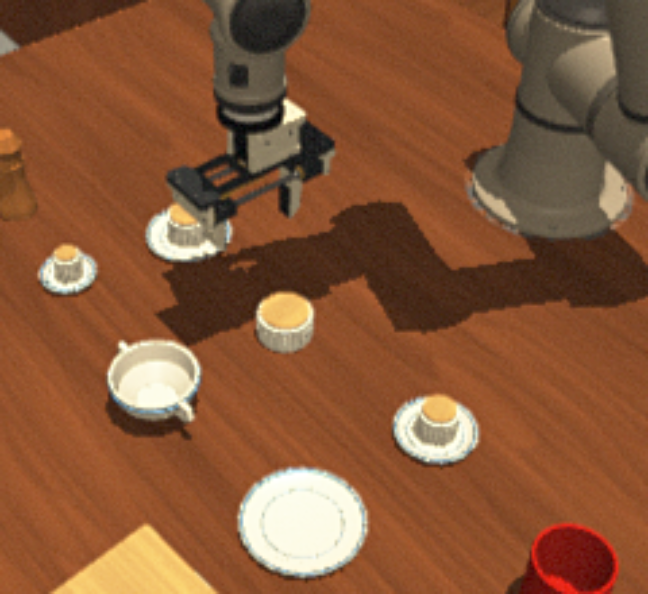

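pot_medium stands in its saucer, with both views in agreement. Now pot_large.

Emit:
{"method": "move_arm", "body": {
  "increments": [
    [0, 0, -0.04, 0],
    [0.02, 0, -0.1, 0],
    [0.06, 0, -0.15, 0],
    [0.11, 0, -0.165, 0],
    [0.15, 0, -0.166, 0]
  ]
}}

```text
time: 25.22
tool_pos: [0.4705, -0.0049, 0.063]
tool_rot: [-1.801, 1.57, 2.906]
contact_force: [-1.2, 0.1, 0.0]
opening: 0.0916
```

Run:
```python
from h import *
robot.read_camera("top");need((.4695,-.0025,.0115))
```

```text
t 25.27 pos [ 0.4694 -0.0049  0.0614] open 0.092 inc [ 0.125  0.001 -0.006]
```

Emit:
{"method": "move_arm", "body": {
  "increments": [
    [0.03, 0, -0.003, 0],
    [0.065, 0, -0.004, 0],
    [0.1, 0, -0.004, 0],
    [0.12, 0, -0.004, 0],
    [0.125, 0, -0.004, 0]
  ]
}}

```text
time: 25.9
tool_pos: [0.4707, -0.004, 0.0133]
tool_rot: [-1.669, 1.57, 3.037]
contact_force: [-0.5, -0.3, -0.2]
opening: 0.0919
```

Run:
```python
from h import *
robot.read_camera("top");need((.4695,-.0025,.0115))
```

```text
t 25.95 pos [ 0.4709 -0.0041  0.0135] open 0.0916 inc [ 0.005 -0.003 -0.004]
```

Emit:
{"method": "move_arm", "body": {
  "increments": [
    [0.004, -0.003, -0.003, 0],
    [0.004, -0.003, -0.003, 0],
    [0.004, -0.003, -0.003, 0],
    [0.004, -0.003, -0.003, 0],
    [0.004, -0.003, -0.003, 0]
  ],
  "gripper": 1,
  "squeeze": 14
}}

```text
time: 26.58
tool_pos: [0.4701, -0.0028, 0.0126]
tool_rot: [1.347, 1.57, -0.229]
contact_force: [0.4, 0.5, 2.2]
opening: 0.0678
```

Run:
```python
from h import *
robot.read_camera("top");need((.629,.2325,.1115))
```

```text
t 26.62 pos [ 0.4701 -0.0029  0.0126] open 0.0677 inc [-0.247  0.394 -0.591]
```

Emit:
{"method": "move_arm", "body": {
  "increments": [
    [-0.02, 0, 0, 0],
    [-0.06, 0, 0, 0],
    [-0.13, 0, 0, 0],
    [-0.2, 0, 0, 0],
    [-0.25, 0, 0, 0]
  ]
}}

```text
time: 27.25
tool_pos: [0.4696, -0.0028, 0.1136]
tool_rot: [0.977, 1.57, -0.599]
contact_force: [-0.3, -0.5, -1.4]
opening: 0.0678
```

Emit:
{"method": "move_arm", "body": {
  "increments": [
    [0, 0.03, -0.04, 0],
    [0, 0.09, -0.13, 0],
    [0, 0.15, -0.23, 0],
    [0, 0.22, -0.33, 0],
    [0, 0.28, -0.42, 0]
  ]
}}

```text
time: 27.88
tool_pos: [0.5831, 0.1671, 0.1109]
tool_rot: [-1.472, 1.569, -3.048]
contact_force: [0.8, -0.8, -2.9]
opening: 0.0679
```

Run:
```python
from h import *
S=robot.read_camera("scene")
cv2.imwrite("pics/sc14z.png",cv2.resize(S[100:320,190:430,::-1],None,fx=2.7,fy=2.7))
need((.629,.2325,.06))
```

```text
t 27.93 pos [0.5856 0.1713 0.111 ] open 0.0675 inc [ 0.128  0.108 -0.153]
```

View pics/sc14z.png

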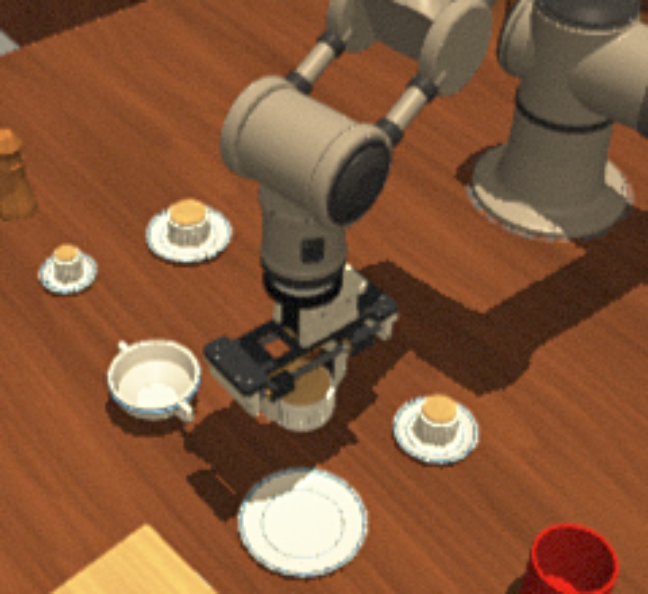

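pot_large is held upright and on its way to the saucer.

Emit:
{"method": "move_arm", "body": {
  "increments": [
    [0, 0.04, -0.06, 0],
    [0.01, 0.08, -0.12, 0],
    [0.05, 0.105, -0.15, 0],
    [0.1, 0.108, -0.153, 0],
    [0.125, 0.108, -0.153, 0]
  ]
}}

```text
time: 28.55
tool_pos: [0.6246, 0.2252, 0.0593]
tool_rot: [-1.292, 1.566, -2.868]
contact_force: [-0.1, -0.2, -1.1]
opening: 0.0677
```

Run:
```python
from h import *
robot.read_camera("top")
S=robot.read_camera("scene")
cv2.imwrite("pics/sc15z.png",cv2.resize(S[200:320,240:380,::-1],None,fx=4.3,fy=4.3))
need((.629,.2325,.0265))
```

```text
t 28.65 pos [0.6248 0.2248 0.0601] open 0.0676 inc [ 0.084  0.011 -0.019]
```

View pics/sc15z.png

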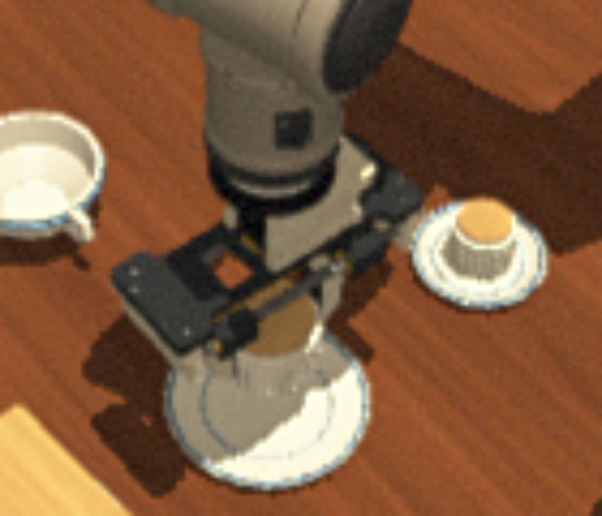

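Emit:
{"method": "move_arm", "body": {
  "increments": [
    [0.02, 0.006, -0.01, 0],
    [0.045, 0.01, -0.018, 0],
    [0.07, 0.01, -0.018, 0],
    [0.08, 0.01, -0.018, 0],
    [0.08, 0.01, -0.018, 0]
  ]
}}

```text
time: 29.28
tool_pos: [0.6301, 0.2325, 0.0298]
tool_rot: [-1.167, 1.57, -2.744]
contact_force: [-0.1, 0.4, -1.3]
opening: 0.0675
```

Run:
```python
from h import *
robot.read_camera("top")
need((.629,.2325,.0176))
```

```text
t 29.32 pos [0.6304 0.2326 0.0303] open 0.0672 inc [ 0.032 -0.003  0.   ]
```

Emit:
{"method": "move_arm", "body": {
  "increments": [
    [0.01, -0.003, 0, 0],
    [0.019, -0.003, 0, 0],
    [0.025, -0.003, 0, 0],
    [0.028, -0.003, 0, 0],
    [0.029, -0.003, 0, 0]
  ]
}}

```text
time: 29.95
tool_pos: [0.6291, 0.2327, 0.0186]
tool_rot: [-0.708, 1.571, -2.284]
contact_force: [-0.2, -0.5, -2.0]
opening: 0.0676
```

Emit:
{"method": "move_arm", "body": {
  "increments": [
    [0.001, 0, 0, 0],
    [0.002, 0, 0, 0],
    [0.003, 0, 0, 0],
    [0.003, 0, 0, 0]
  ]
}}

```text
time: 30.45
tool_pos: [0.6292, 0.2327, 0.0177]
tool_rot: [1.323, 1.571, -0.254]
contact_force: [-1.1, 0.5, -1.2]
opening: 0.0678
```

Emit:
{"method": "move_arm", "body": {
  "increments": [
    [0.001, 0, 0, 0],
    [0.002, 0, 0, 0],
    [0.002, 0, 0, 0]
  ]
}}

```text
time: 30.82
tool_pos: [0.6292, 0.2327, 0.0176]
tool_rot: [1.555, 1.57, -0.022]
contact_force: [-3.8, -0.8, 6.2]
opening: 0.0672
```

Contact. Releasing.

Emit:
{"method": "move_arm", "body": {
  "increments": [
    [0, 0, 0, 0],
    [0, 0, 0, 0],
    [0, 0, 0, 0],
    [0, 0, 0, 0]
  ],
  "gripper": 0.03
}}

```text
time: 31.32
tool_pos: [0.6291, 0.2327, 0.0165]
tool_rot: [-0.673, 1.571, -2.25]
contact_force: [-0.3, 0.1, 0.1]
opening: 0.0887
```

Emit:
{"method": "move_arm", "body": {
  "increments": [
    [-0.02, 0, 0, 0],
    [-0.08, 0, 0, 0],
    [-0.18, 0, 0, 0],
    [-0.29, 0, 0, 0],
    [-0.38, 0, 0, 0]
  ],
  "gripper": 0
}}

```text
time: 31.95
tool_pos: [0.6295, 0.2328, 0.1714]
tool_rot: [1.769, 1.569, 0.192]
contact_force: [0.5, 0.6, -0.2]
opening: 0.092
```

Emit:
{"method": "move_arm", "body": {
  "increments": [
    [0, -0.06, 0.08, 0],
    [0, -0.14, 0.2, 0],
    [0, -0.22, 0.33, 0],
    [0, -0.3, 0.45, 0],
    [0, -0.38, 0.57, 0]
  ]
}}

```text
time: 32.58
tool_pos: [0.4749, 0.0042, 0.1695]
tool_rot: [1.287, 1.569, -0.289]
contact_force: [1.0, -1.4, 0.2]
opening: 0.0916
```

Emit:
{"method": "move_arm", "body": {
  "increments": [
    [0, 0, 0, 0],
    [0, 0, 0, 0]
  ]
}}

```text
time: 32.83
tool_pos: [0.4765, 0.0055, 0.1695]
tool_rot: [1.55, 1.569, -0.027]
contact_force: [-0.3, 0.5, 0.1]
opening: 0.0919
```

Run:
```python
from h import *
T=robot.read_camera("top"); S=robot.read_camera("scene")
cv2.imwrite("pics/t16z.png",cv2.resize(T[140:260,170:430,::-1],None,fx=3,fy=3))
cv2.imwrite("pics/sc16z.png",cv2.resize(S[100:320,190:430,::-1],None,fx=2.7,fy=2.7))
W={'tiny':(.632,-.255),'small':(.4335,.2275),'medium':(.4625,-.2232),'large':(.629,.2325)}
for k,(x,y) in W.items():
  for n,im in(("top",T),("scene",S)):
    u,v=proj(n,[(x,y,.045)])[0].astype(int)
    try:
      b,c,_=lid(n,.045,im,(u-18,v-14,u+18,v+14))
    except Exception as e: c=e
    # saucer rim
    m=white(im,90,90)|0; q=np.zeros_like(m);q[v-28:v+28,u-28:u+28]=m[v-28:v+28,u-28:u+28]
    cs=[a for a in cv2.findContours(q,cv2.RETR_EXTERNAL,cv2.CHAIN_APPROX_NONE)[0]]
    a=max(cs,key=cv2.contourArea); r=cv2.minEnclosingCircle(cast(n,a.reshape(-1,2),.01)[:,:2].astype(np.float32))
    print(k,n,'lid',c,'saucer',np.round([*r[0],2*r[1]],4))
print(tool()[0]['tool_pos'],tool()[0]['contact_force'])
```

```text
tiny top lid [ 0.6317 -0.252   0.0276] saucer [ 0.6337 -0.2544  0.0776]
tiny scene lid [ 0.6303 -0.2536  0.0352] saucer [ 0.6318 -0.2537  0.0823]
small top lid [0.4323 0.2272 0.0357] saucer [0.435  0.2273 0.0984]
small scene lid [0.4308 0.2278 0.0422] saucer [0.4326 0.2281 0.0984]
medium top lid [ 0.4616 -0.2246  0.0474] saucer [ 0.4639 -0.2221  0.1182]
medium scene lid [ 0.4619 -0.2229  0.0563] saucer [ 0.432  -0.2208  0.1791]
large top lid [0.6275 0.2322 0.0589] saucer [0.6295 0.2327 0.1387]
large scene lid [0.6276 0.2348 0.0614] saucer [0.6291 0.2321 0.138 ]
[0.47659568 0.00628493 0.16899376] [-0.24322535  0.14762694 -0.76373405]
```

View pics/sc16z.png

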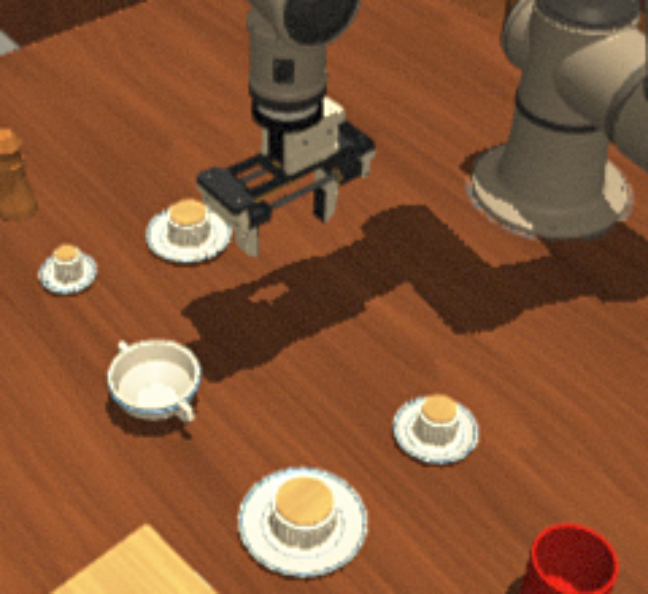

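View pics/t16z.png

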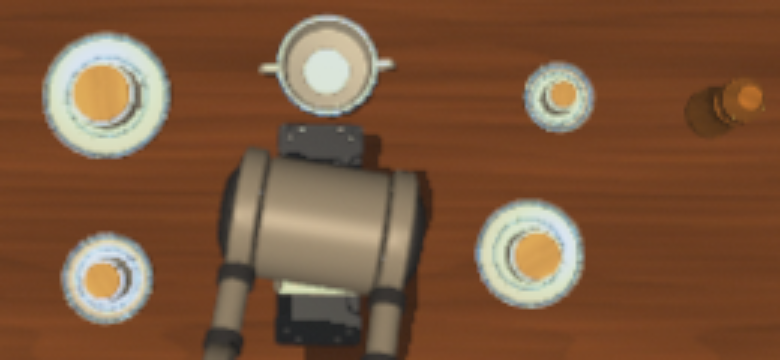

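All four pots stand upright on their own saucers, centred to about 3 mm, and the bystanders are untouched. Handing in.

```bash
python3 -c "
from cell import robot
print(robot.hand_in())"
```

```text
the job is handed in; nothing more can be done
None
```

I took the stack apart from the top down and stood each pot in the saucer of its own size. Each pot touched down with about 3–14 N before release (pot_small the firmest). The job was handed in at about 33 s, with the gripper open and clear of everything.

**Last checks:** both cameras show all four pots upright, with each lid centre within about 4 mm of its saucer's centre (the limit is 12 mm). By eye, the soup cup, mug and pepper mill look untouched; I did not re-measure their positions.

**One check that disagreed:** the scene-view outline of pot_medium's saucer came out wrong (179 mm across instead of 116 mm), probably because the gripper merged with it in the mask. The top view of that saucer, its first measurement and the pot's lid in both views all agree, so I went by those.

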